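# Roll the sealing film to its parking band

### The job

Put the roll of sealing film in its parking place: stroke the fingertips over the top of it so that it rolls along the mat, and bring it to rest wholly inside the green band, lying squarely across the mat. Roll it rather than slide it, never pick it up, leave the glassware and jars beside the mat where they are, and take the hand away at the end.

Things in the scene. Friction and masses are not known exactly. Their poses are not given: they have to be found in the camera images.
- film_center (a point): centre of the roll of white sealing film, a cylinder 42 mm in diameter, 52 mm long, 0.07 kg, lying on the mat; 24 mm above the worktop (the roll's top is at 45 mm). Its x axis runs along the roll's axis; y and z turn as it rolls. Fingertips pressed lightly on its top and moved level along the mat roll it half as far as they travel, until they run off its crown.
- mat: grey silicone bench mat, 270 x 150 mm, 3 mm thick, fixed; origin at the centre of its underside, on the worktop. Its x axis runs along its length, from the end near the robot to the far end; y across it, to the left. The roll starts at its near end with its axis across the mat.
- green_band: green band painted across the mat, 66 mm along the mat's length and 130 mm across; origin at its centre on the mat's upper face, axes as the mat's. It may be the nearer or the farther of the two bands.
- yellow_band: yellow band painted across the mat, same size as the green one (not the goal); origin and axes likewise
- film_roll: the same roll as a whole; origin on its round surface, half-way along it: underneath at the start, then turning with the roll. Slight rolling resistance stops it within a few mm after a slow stroke; several strokes are needed. Pushed from behind above its axis, it jams between fingers and mat.
- small_jar: white plastic jar, 55 mm across, 69 mm tall; bystander beside the mat; origin at the centre of its underside
- vial_2: glass vial with white cap, 31 mm across, 60 mm tall; bystander beside the mat; origin at the centre of its underside
- vial_3: glass vial with black cap, 31 mm across, 60 mm tall; bystander beside the mat; origin at the centre of its underside
- beaker_50: clear beaker, 48 mm across, 59 mm tall; bystander beside the mat; origin at the centre of its underside
- erlenmeyer_1: conical flask with red stopper, 64 mm across, 117 mm tall; bystander beside the mat; origin at the centre of its underside
Mind the look-alikes: they are no part of the job. Leave any orange or red look-alike of the film_roll alone.

How it is judged:
By the outcome, as a careful person would: the job done as asked, in the order asked, and still so for the second after the job is handed in, with the robot touching nothing.
It also fails if it takes over 61 s, if anything falls off the work surface, if the arm or the gripper's body presses on something with over 40 N, if the wrist force passes 120 N, or if a joint passes its speed limit or range.

### The arm

A 7-joint arm with a two-finger parallel gripper is mounted at the origin on a cart in front of the work surface, level with it; the furniture and walls round the work are solid. World frame = base frame: x ahead of the robot, y to its left, z up, the work surface at z = 0. Lengths are in mm, angles in rad, forces in N, time in s.
With the tool pointing down it reaches from about 400 to 875 mm from the base axis. Payload 4.4 kg.
Tool frame: the origin (TCP) lies midway between the tips of the shut fingers; the grasp point (between the pads) lies 19 mm behind it; z points along the fingers, y is the line along which they close (so a half turn about z gives the same grasp; the last joint's range is limited). The gripper opens to 85 mm and grips with 20 to 120 N. Pads are 22 mm wide; open, the fingers measure 114 mm over their backs; the gripper's body (76 mm by 85 mm) begins 54 mm behind the grasp point. The pads swing forward as they close: fully open they stand 13 mm farther back than shut.
Start: joints at [1.094, 0.628, 0.038, 1.517, -0.027, 0.996, -0.02], TCP at [259.601, -595.924, 231.313] pointing down, gripper open.
Joint ranges: [-3.06, 3.06], [-0.37, 2.12], [-1.25, 1.32], [0.18, 2.47], [-1.1, 4.24], [0.23, 1.98], [-2.94, 2.94]. Speed limits (rad/s): [2.57, 2.57, 3.14, 3.14, 3.14, 3.14, 3.14].

### API

Orientations are given as [roll, pitch, yaw] about the fixed x, y, z axes, in that order (R = Rz(yaw) Ry(pitch) Rx(roll)).
In Python, from cell import ctrl gives the robot as it stands. The module is installed in compiled form; this text tells all that it offers.
- The arm moves only by the tool step_arm, never from a script. Its argument "commands" is one flat list of numbers, 7 for each row, row after row: the shift along the tool's x, y, z in cm, then the turn, a rotation vector about the tool's x, y, z in rad, then the opening, from 0 (shut) to 1 (fully open). A call has 1 to 10 rows; each row is the pose to reach, as a shift and turn from the pose commanded when the call began, along the tool's axes at that moment; what a row does not reach only later rows make up. A row lasts 1/10 s, in which the tool goes at most 50 mm and 8.59 degrees, less where a joint would pass 70% of its speed; a pose out of reach is approached as far as the arm can. A call with a gripper value outside its range is refused whole. The fingers move at their own pace and stop on an object; the grip force is fixed at half the most. Time passes only in rows, so rows that repeat a pose let the fingers close. It gives the time, the measured TCP pose, the force, the opening and the grip force at its end, in the units of the state.
- ctrl.read_state(): the state, without advancing time (a new reading comes with each control period).
- ctrl.get_image(name): name is "side" or "top"; returns a dict with "image" (400x640x3 uint8, red, green, blue), "range_z" (400x640 float32, mm along the optical axis (not along the pixel's ray), 0 where there is no reading), "vfov" (degrees; the focal length in pixels is half the picture's height over the tangent of half this angle, whatever the lens; pixels are square), "cx", "cy" (the principal point, pixels), "D" ([k1, k2, p1, p2, k3] as OpenCV has them; the pictures are not rectified), "world_to_cam" (4x4, takes a point from world to camera coordinates). Camera axes: x right, y down, z forward; pixel columns grow to the right and rows downward; lengths in mm; the calibration is good to about 2 mm. A picture is of the moment at which its call begins.
- ctrl.finish_job(): hands the job in; it is judged then, once.
The state is a dict: "clock": time; "qpos": joint angles; "qd": joint speeds; "tau": joint torques, N m; "eef_pos": TCP position; "tool_rot": TCP orientation; "force": force on the tool from outside, world axes, zero at the start; "torque": the same for the moment, N m; "width": finger opening in mm; "gripper_force": force on a finger pad.
Only numpy, scipy, OpenCV 4.12 (cv2) and the standard library are available. Lean on these libraries where they do the work, as an engineer would, in place of code of your own. Each camera call takes 0.05 s, during which the arm holds its last target. There are 200 camera calls.

## Working session

There is one attempt and no reset: what is moved stays moved. The work goes in short steps, Python scripts to look and compute and a tool call to move; the robot and the scene stay as the last step left them, time stands still between calls to the robot, and variables do not carry over. Pictures are saved under pics/ and viewed, at most 10 in all, crops included, and the job is handed in when it is done.

Besides the shell and the picture viewer there is one more tool, called after "Call:" in YAML: its name, and indented under it one key for each argument. step_arm: Moves the arm, as the interface text tells. Its arguments: {"type":"object","properties":{"commands":{"type":"array"}},"required":["commands"]}

```bash
mkdir -p pics
cat > h.py <<'E'
import numpy as np, cv2
from cell import ctrl
def cam(n):
    d=ctrl.get_image(n); h,w=d["image"].shape[:2]; f=h/2/np.tan(np.radians(d["vfov"])/2)
    d["K"]=np.array([[f,0,d["cx"]],[0,f,d["cy"]],[0,0,1]]); d["D"]=np.array(d["D"],float); d["T"]=np.array(d["world_to_cam"]); return d
def rays(d,px):
    p=cv2.undistortPoints(np.array(px,float).reshape(-1,1,2),d["K"],d["D"])[:,0]
    R,t=d["T"][:3,:3],d["T"][:3,3]
    return -R.T@t, np.c_[p,np.ones(len(p))]@R
def onplane(d,px,z):
    c,r=rays(d,px); return c+r*((z-c[2])/r[:,2])[:,None]
def frompix_depth(d,px):
    c,r=rays(d,px); px=np.array(px,int).reshape(-1,2); return c+r*d["range_z"][px[:,1],px[:,0]][:,None]
def save(d,n): cv2.imwrite("pics/"+n,d["image"][:,:,::-1])
E
python3 - <<'E'
from h import *
for n in("top","side"):
    d=cam(n); save(d,n+"0.png"); print(n,rays(d,[[320,200]]),d["D"])
s=ctrl.read_state(); print(s)
E
```

```text
top (array([ 394.96666774, -205.83332498,  989.21030972]), array([[ 0.11686055, -0.0183859 , -0.99306364]])) [0.02779356 0.         0.         0.         0.        ]
side (array([211.17415496, 404.83802065, 557.86683357]), array([[ 0.35142278, -0.74446504, -0.56776308]])) [-0.02116268  0.          0.          0.          0.        ]
{'clock': 0.1, 'qpos': array([ 1.09420218,  0.62924273,  0.03840461,  1.51828595, -0.0270116 ,
        0.99633732, -0.02001257]), 'qd': array([-0.00043487, -0.00182836,  0.00051705, -0.0054708 ,  0.00055159,
       -0.00025632, -0.00079405]), 'tau': array([ 2.72420366e-03, -5.64539981e+01,  1.23069249e+00, -1.93974996e+01,
        1.13972308e-02,  5.45708870e-03, -3.14957038e-05]), 'eef_pos': array([ 259.38873077, -595.36544866,  230.4816574 ]), 'tool_rot': array([-3.13983555e+00, -1.53426446e-05,  4.10807329e-01]), 'force': array([-0.30152671, -0.36634856, -0.27293989]), 'torque': array([0.00411622, 0.00577396, 0.00375791]), 'gripper_force': 0.0, 'width': 85.42120548099507}
```

View pics/top0.png

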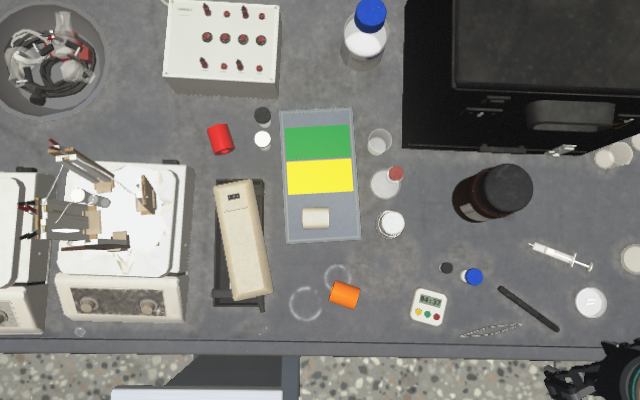

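View pics/side0.png

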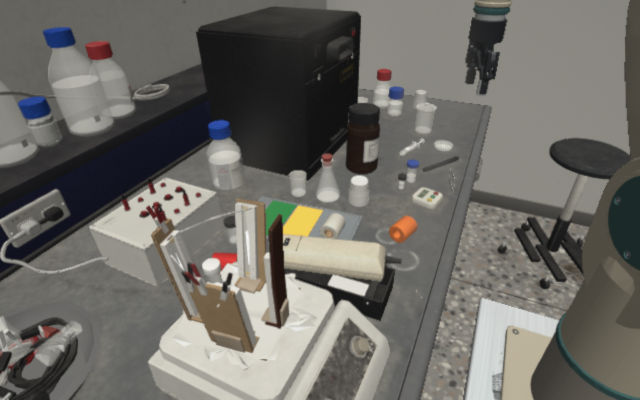

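The top view shows the white roll on the mat at (316,218), green (farther) band at (320,142) and yellow at (320,177). The look-alikes are the orange roll at (344,294), the red roll at (221,139), and the white jar at (391,223). I choose the white roll lying on the mat.

```bash
cat >> h.py <<'E'
def mat(d,v=True):
    hsv=cv2.cvtColor(d["image"],cv2.COLOR_RGB2HSV)
    def q(lo,hi,z):
        m=cv2.inRange(hsv,lo,hi); m[:95]=0; m[260:]=0; m[:,:270]=0; m[:,370:]=0
        c=max(cv2.findContours(m,0,2)[0],key=cv2.contourArea); return onplane(d,cv2.boxPoints(cv2.minAreaRect(c)),z)[:,:2]
    return q((45,120,50),(75,255,255),3),q((22,150,120),(35,255,255),3)
def roll(d,zt=24):
    # use range: points on mat region higher than 30 mm
    ys,xs=np.mgrid[100:250,280:362]; px=np.c_[xs.ravel(),ys.ravel()]
    P=frompix_depth(d,px); im=d["image"][px[:,1],px[:,0]].astype(int)
    return px,P,im
E
python3 - <<'E'
from h import *
d=cam("top"); g,y=mat(d)
for b in(g,y): print(b.round(1).tolist(),b.mean(0).round(1))
a=(g.mean(0)-y.mean(0)); print("dir",np.degrees(np.arctan2(a[1],a[0])),np.linalg.norm(a))
px,P,im=roll(d)
k=(P[:,2]>30)&(P[:,2]<60)&(P[:,0]<g.mean(0)[0]-40)
print(k.sum(), "z",np.percentile(P[k,2],[5,50,95]))
Q=P[k]; r=cv2.minAreaRect(Q[:,:2].astype(np.float32)); print(r, cv2.boxPoints(r))
# white mask of roll
hsv=cv2.cvtColor(d["image"],cv2.COLOR_RGB2HSV)
for nm,pt,z in(("jar",(391,223),69),("flask",(396,173),117),("beaker",(380,142),59),("v2",(263,139),60),("v3",(263,115),60),("orange",(344,294),40)): print(nm,onplane(d,[pt],z).round(0))
c=cv2.resize(d["image"][90:255,200:420],None,fx=3.5,fy=3.5,interpolation=2); cv2.imwrite("pics/crop1.png",c[:,:,::-1])
E
```

```text
[[655.6, -149.5], [666.3, -278.4], [602.5, -282.7], [592.2, -154.7]] [ 629.2 -216.3]
[[585.8, -154.8], [596.5, -284.1], [532.0, -288.5], [521.7, -160.2]] [ 559.  -221.9]
dir 4.5415733181745725 70.358920481106
534 z [32.77380518 42.07430609 46.35114917]
((472.6696472167969, -214.66705322265625), (38.616703033447266, 49.862327575683594), 1.0226233005523682) [[ 452.91943 -190.08447]
 [ 453.80933 -239.93884]
 [ 492.41986 -239.24963]
 [ 491.52997 -189.39526]]
jar [[ 464. -355.   69.]]
flask [[ 549. -356.  117.]]
beaker [[ 618. -335.   59.]]
v2 [[ 618. -113.   60.]]
v3 [[ 665. -111.   60.]]
orange [[ 331. -272.   40.]]
```

View pics/crop1.png

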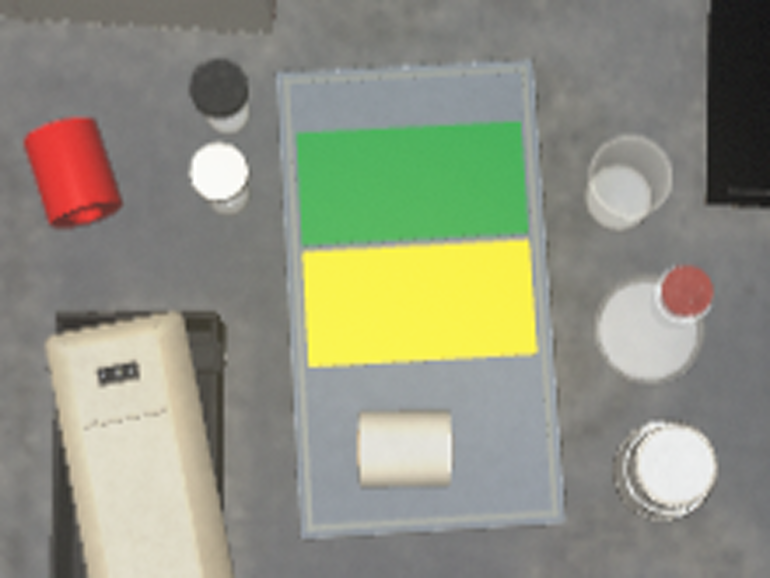

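The crop confirms it: a white roll at crop (405,449) on the near part of the mat, its axis a few degrees off the mat's across-direction. Next I go above it with the fingers partly open, so there are two contacts along its axis.

```bash
cat >> h.py <<'E'
from scipy.spatial.transform import Rotation as Ro
def go(x,y,z,yaw):
    s=ctrl.read_state(); R=Ro.from_euler("xyz",s["tool_rot"]); p=s["eef_pos"]
    G=Ro.from_euler("xyz",[np.pi,0,yaw])
    print("at",p.round(1),s["tool_rot"].round(3),"F",s["force"].round(2),"w",round(s["width"],1),"t",s["clock"])
    print("cm",(R.inv().apply(np.array([x,y,z])-p)/10).round(2),"rv",(R.inv()*G).as_rotvec().round(3))
E
python3 -c "
from h import *
go(460,-215,150,0.05)"
```

```text
at [ 259.4 -595.5  230.6] [-3.14  -0.     0.411] F [-0.07 -0.19  0.41] w 85.2 t 0.15
cm [ 33.58 -26.86   8.1 ] rv [-0.001  0.     0.361]
```

Call:
step_arm:
  commands: [4, -3.2, 0, 0, 0, 0.05, 0.25, 8, -6.4, 0, 0, 0, 0.1, 0.25, 12, -9.6, 0, 0, 0, 0.15, 0.25, 16, -12.8, 0, 0, 0, 0.2, 0.25, 20, -16, 0, 0, 0, 0.25, 0.25, 24, -19.2, 0, 0, 0, 0.3, 0.25, 28, -22.4, 0, 0, 0, 0.36, 0.25, 31, -24.8, 0, 0, 0, 0.36, 0.25, 33.6, -26.9, 0, 0, 0, 0.36, 0.25, 33.6, -26.9, 0, 0, 0, 0.36, 0.25]

```text
clock: 1.15
eef_pos: [462.9, -209.2, 231.1]
tool_rot: [-3.139, -0.001, 0.06]
force: [-0.6, 0.8, 0.9]
width: 21.4
gripper_force: 0.0
```

```bash
python3 -c "
from h import *
go(462,-215,60,0.04)"
```

```text
at [ 462.9 -209.2  231.1] [-3.139e+00 -1.000e-03  6.000e-02] F [-0.61  0.8   0.89] w 21.4 t 1.15
cm [-0.15  0.63 17.11] rv [-0.003 -0.001  0.02 ]
```

Call:
step_arm:
  commands: [0, 0, 4, 0, 0, 0.01, 0.25, 0, 0, 8, 0, 0, 0.01, 0.25, 0, 0, 12, 0, 0, 0.01, 0.25, 0, 0, 15, 0, 0, 0.01, 0.25, 0, 0, 16.5, 0, 0, 0.01, 0.25, 0, 0, 17, 0, 0, 0.01, 0.25, 0, 0, 17, 0, 0, 0.01, 0.25, 0, 0, 17, 0, 0, 0.01, 0.25]

```text
clock: 1.95
eef_pos: [460.7, -215.8, 62.1]
tool_rot: [3.141, -0.001, 0.04]
force: [0.6, -0.2, 0.3]
width: 21.3
gripper_force: 0.0
```

Run:
```python
from h import *
go(463,-215,47,0.04)
d=cam("side"); c=cv2.resize(d["image"][170:260,270:400],None,fx=6,fy=6,interpolation=2); cv2.imwrite("pics/side1.png",c[:,:,::-1])
```

```text
at [ 460.7 -215.8   62.1] [ 3.141e+00 -1.000e-03  4.000e-02] F [ 0.6  -0.22  0.33] w 21.3 t 1.95
cm [ 0.23 -0.07  1.51] rv [ 0.001 -0.001  0.   ]
```

View pics/side1.png

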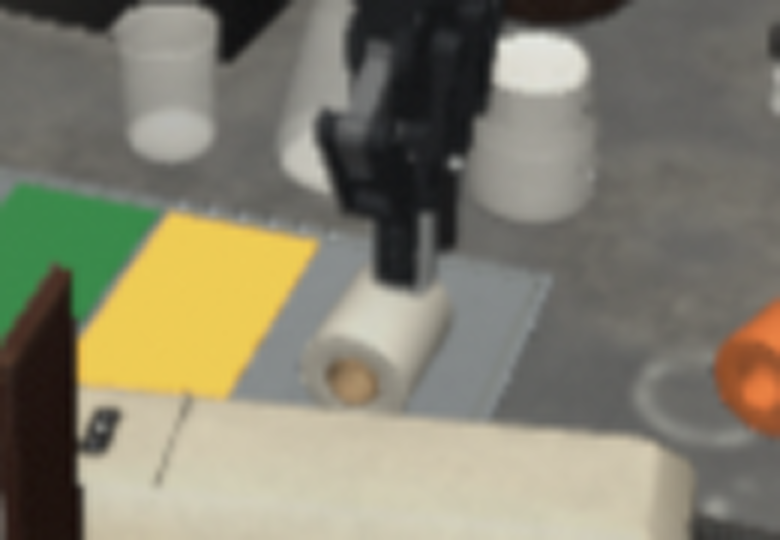

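The side view shows the fingers just above the roll near crop (400,280). I'll lower until I feel contact.

Call:
step_arm:
  commands: [0.4, 0, 1.0, 0, 0, 0, 0.25, 0.4, 0, 1.6, 0, 0, 0, 0.25, 0.4, 0, 1.7, 0, 0, 0, 0.25, 0.4, 0, 1.7, 0, 0, 0, 0.25]

```text
clock: 2.4
eef_pos: [465.0, -215.1, 44.8]
tool_rot: [3.141, -0.001, 0.041]
force: [-1.0, 0.1, 6.7]
width: 21.4
gripper_force: 3.3
```

Call:
step_arm:
  commands: [0, 0, 0.1, 0, 0, 0, 0.25, 0, 0, 0.1, 0, 0, 0, 0.25]

```text
clock: 2.6
eef_pos: [465.3, -215.1, 44.6]
tool_rot: [3.141, -0.002, 0.041]
force: [-0.9, 1.6, 14.3]
width: 20.9
gripper_force: 7.1
```

Call:
step_arm:
  commands: [0, 0, 0.1, 0, 0, 0, 0.25, 0, 0, 0.1, 0, 0, 0, 0.25]

```text
clock: 2.8
eef_pos: [466.0, -215.1, 44.4]
tool_rot: [3.141, -0.004, 0.041]
force: [-2.2, 2.1, 23.4]
width: 21.1
gripper_force: 11.0
```

Call:
step_arm:
  commands: [0, 0, 0.1, 0, 0, 0, 0.25, 0, 0, 0.1, 0, 0, 0, 0.25]

```text
clock: 3.0
eef_pos: [466.6, -215.1, 44.3]
tool_rot: [3.14, -0.005, 0.041]
force: [-2.4, 2.6, 30.2]
width: 21.2
gripper_force: 15.0
```

Call:
step_arm:
  commands: [0, 0, -0.25, 0, 0, 0, 0.25, 0.4, 0, -0.25, 0, 0, 0, 0.25, 0.9, 0, -0.25, 0, 0, 0, 0.25, 1.4, 0, -0.25, 0, 0, 0, 0.25, 1.9, 0, -0.25, 0, 0, 0, 0.25, 2.4, 0, -0.25, 0, 0, 0, 0.25, 2.8, 0, -0.25, 0, 0, 0, 0.25, 3.0, 0, -0.25, 0, 0, 0, 0.25, 3.0, 0, -0.25, 0, 0, 0, 0.25]

```text
clock: 3.9
eef_pos: [496.5, -214.1, 44.9]
tool_rot: [3.14, -0.004, 0.041]
force: [-0.1, 1.0, 13.2]
width: 21.1
gripper_force: 6.5
```

Call:
step_arm:
  commands: [0, 0, -2, 0, 0, 0, 0.25, -3, 0, -4, 0, 0, 0, 0.25, -6, 0, -6, 0, 0, 0, 0.25, -9, 0, -8, 0, 0, 0, 0.25, -9, 0, -8, 0, 0, 0, 0.25, -9, 0, -8, 0, 0, 0, 0.25]

```text
clock: 4.5
eef_pos: [404.7, -217.7, 124.0]
tool_rot: [3.141, -0.001, 0.04]
force: [0.2, 0.2, -0.0]
width: 21.4
gripper_force: 0.0
```

```bash
cat >> h.py <<'E'
def find(n="top"):
    d=cam(n); px,P,im=roll(d)
    # warm-white roll pixels by colour: bright, low saturation, red>=blue
    hsv=cv2.cvtColor(d["image"],cv2.COLOR_RGB2HSV); m=cv2.inRange(hsv,(8,8,165),(30,80,255)); M=np.zeros_like(m); M[100:250,285:358]=m[100:250,285:358]
    cs=cv2.findContours(M,0,2)[0]; c=max(cs,key=cv2.contourArea)
    fill=cv2.drawContours(np.zeros_like(m),[c],-1,1,-1); ys,xs=np.nonzero(fill)
    W=onplane(d,np.c_[xs,ys],38); r=cv2.minAreaRect(W[:,:2].astype(np.float32)); b=cv2.boxPoints(r)
    e=max((b[1]-b[0],b[2]-b[1]),key=np.linalg.norm); ang=(np.degrees(np.arctan2(e[1],e[0]))+180)%180-90
    R=W[:,:2]-W[:,:2].mean(0); w,V=np.linalg.eigh(R.T@R); v=V[:,1]; a2=(np.degrees(np.arctan2(v[1],v[0]))+180)%180-90
    k=(P[:,2]>36)&(P[:,2]<50)&(cv2.dilate(fill,None)[px[:,1],px[:,0]]>0)
    q=P[k][:,:2]; 
    print("colour n",len(xs),"c",np.round(r[0],1),"size",np.round(r[1],1),"yaw",round(ang,1),"pca",round(a2,1),"depth c",((q.min(0)+q.max(0))/2).round(1),q.mean(0).round(1))
    return d
E
python3 - <<'E'
from h import *
d=find(); save(d,"top1.png"); go(470,-215,60,.05)
E
```

```text
Traceback (most recent call last):
  File "h.py", line 43, in find
    print("colour n",len(xs),"c",np.round(r[0],1),"size",np.round(r[1],1),"yaw",round(ang,1),"pca",round(a2,1),"depth c",((q.min(0)+q.max(0))/2).round(1),q.mean(0).round(1))
                                                                                                                           ~~~~~^^^
ValueError: zero-size array to reduction operation minimum which has no identity
```

Run:
```python
from h import *
d=cam("top"); save(d,"top1.png"); go(470,-215,60,.05)
```

```text
at [ 405.5 -217.3  123.3] [-3.142e+00 -1.000e-03  4.200e-02] F [ 0.83 -0.09 -0.11] w 21.4 t 4.6
cm [6.45 0.04 6.33] rv [-0.    -0.001 -0.008]
```

View pics/top1.png

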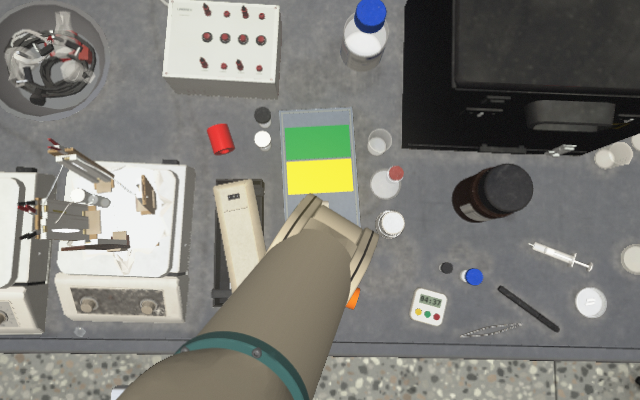

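The arm hides the roll from the top camera (only a sliver of mat visible at (300,215)). I'll measure with the side camera's depth instead.

```bash
cat >> h.py <<'E'
from scipy.optimize import least_squares
def fs(crop=None,x0=490):
    d=cam("side"); ys,xs=np.mgrid[150:330,200:420]; px=np.c_[xs.ravel(),ys.ravel()]; P=frompix_depth(d,px); im=d["image"][px[:,1],px[:,0]].astype(int)
    k=(P[:,2]>12)&(P[:,2]<52)&(P[:,0]>440)&(P[:,0]<700)&(P[:,1]>-285)&(P[:,1]<-150)&(im.min(1)>90)
    k&=abs(P[:,0]-x0)<45
    Q=P[k]; n=len(Q)
    # cylinder r=21, axis z=24: unknown x at y=-215, yaw; points on the curved face
    def res(p,Q): 
        c,s=np.cos(p[1]),np.sin(p[1]); u=(Q[:,0]-p[0])*c+(Q[:,1]+215)*s
        return np.hypot(u,Q[:,2]-24-p[2])-21
    S=Q[(Q[:,2]>26)&(Q[:,1]<Q[:,1].max()-6)]
    f=least_squares(res,[Q[:,0].mean(),0,0],args=(S,),loss="soft_l1",f_scale=1)
    yaw=f.x[1]; v=-(Q[:,0]-f.x[0])*np.sin(yaw)+(Q[:,1]+215)*np.cos(yaw)
    print("n",n,len(S),"x@y=-215:",f.x[0].round(1),"yaw",np.degrees(yaw).round(2),"dz",f.x[2].round(1),"rms",np.sqrt(np.mean(f.fun**2)).round(2),"y ends",np.percentile(v,[1,99]).round(1)-215)
    if crop: c=cv2.resize(d["image"][160:270,250:400],None,fx=5,fy=5,interpolation=2); cv2.imwrite("pics/"+crop,c[:,:,::-1])
    s=ctrl.read_state(); print(s["eef_pos"].round(1),s["tool_rot"].round(3),s["clock"],s["force"].round(1))
E
python3 -c "
from h import *
fs('s2.png')"
```

```text
n 433 245 x@y=-215: 486.6 yaw 2.17 dz -2.2 rms 0.98 y ends [-236.4 -185.9]
[ 405.4 -217.2  123.1] [-3.141 -0.     0.042] 4.65 [-0.6  0.4 -0.2]
```

View pics/s2.png

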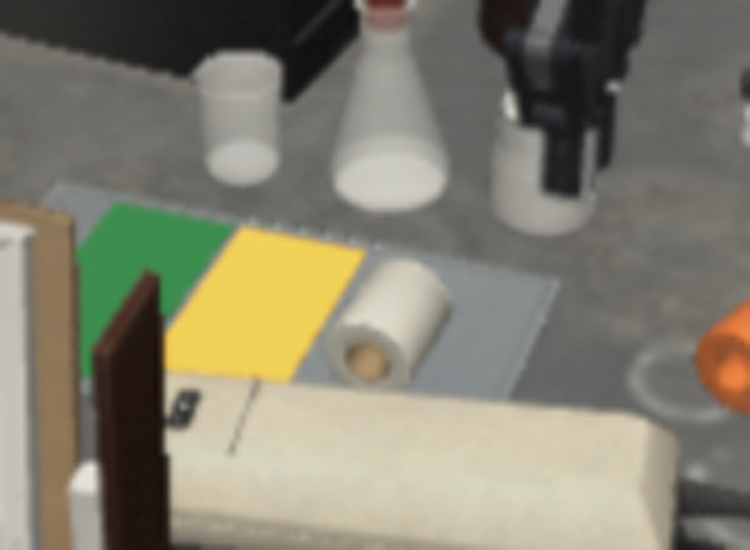

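The side crop shows the roll clear at (390,320), just short of the yellow band, having rolled about 14 mm. Second stroke, with a slight turn to square it up.

Call:
step_arm:
  commands: [4, -0.1, 3, 0, 0, 0, 0.25, 7.2, -0.2, 6, 0, 0, 0, 0.25, 7.2, -0.2, 7.5, 0, 0, 0, 0.25, 7.2, -0.2, 7.95, 0, 0, 0, 0.25, 7.2, -0.2, 7.95, 0, 0, 0, 0.25]

```text
clock: 5.15
eef_pos: [479.0, -211.0, 44.8]
tool_rot: [-3.141, -0.003, 0.043]
force: [-0.1, 4.0, 12.4]
width: 21.2
gripper_force: 6.3
```

Call:
step_arm:
  commands: [0.4, 0, 0, 0, 0, -0.003, 0.25, 0.9, 0, 0, 0, 0, -0.006, 0.25, 1.4, 0, 0, 0, 0, -0.01, 0.25, 1.9, 0, 0, 0, 0, -0.014, 0.25, 2.4, 0, 0, 0, 0, -0.018, 0.25, 2.9, 0, 0, 0, 0, -0.022, 0.25, 3.4, 0, 0, 0, 0, -0.026, 0.25, 3.7, 0, 0, 0, 0, -0.03, 0.25, 3.8, 0, 0, 0, 0, -0.03, 0.25, 3.8, 0, 0, 0, 0, -0.03, 0.25]

```text
clock: 6.15
eef_pos: [516.2, -209.8, 44.4]
tool_rot: [-3.141, -0.002, 0.072]
force: [0.8, 1.0, 8.0]
width: 21.5
gripper_force: 4.1
```

Call:
step_arm:
  commands: [0, 0, -2, 0, 0, 0, 0.25, -3, 0, -4, 0, 0, 0.03, 0.25, -7, 0, -5, 0, 0, 0.03, 0.25, -9, 0, -5, 0, 0, 0.03, 0.25, -9, 0, -5, 0, 0, 0.03, 0.25]

```text
clock: 6.65
eef_pos: [421.0, -217.3, 94.0]
tool_rot: [-3.14, 0.004, 0.038]
force: [0.1, 0.6, 0.3]
width: 21.2
gripper_force: 0.0
```

```bash
python3 -c "
from h import *
fs(x0=505)"
```

```text
n 425 247 x@y=-215: 499.9 yaw 2.67 dz -2.3 rms 1.05 y ends [-237.4 -185.7]
[ 423.8 -217.3   94. ] [-3.141e+00  1.000e-03  4.000e-02] 6.7 [1.2 0.4 0.9]
```

Call:
step_arm:
  commands: [3.5, -0.15, 2, 0, 0, 0, 0.25, 6.2, -0.25, 4, 0, 0, 0, 0.25, 6.2, -0.25, 4.6, 0, 0, 0, 0.25, 6.2, -0.25, 5.0, 0, 0, 0, 0.25, 6.2, -0.25, 5.0, 0, 0, 0, 0.25]

```text
clock: 7.2
eef_pos: [486.8, -211.0, 44.5]
tool_rot: [-3.14, 0.0, 0.042]
force: [-0.4, 2.9, 5.6]
width: 21.1
gripper_force: 2.6
```

Call:
step_arm:
  commands: [0.4, 0, 0, 0, 0, -0.004, 0.25, 0.9, 0, 0, 0, 0, -0.009, 0.25, 1.4, 0, 0, 0, 0, -0.015, 0.25, 1.9, 0, 0, 0, 0, -0.02, 0.25, 2.4, 0, 0, 0, 0, -0.025, 0.25, 2.9, 0, 0, 0, 0, -0.03, 0.25, 3.4, 0, 0, 0, 0, -0.035, 0.25, 3.7, 0, 0, 0, 0, -0.04, 0.25, 3.8, 0, 0, 0, 0, -0.04, 0.25, 3.8, 0, 0, 0, 0, -0.04, 0.25]

```text
clock: 8.2
eef_pos: [525.2, -209.7, 45.0]
tool_rot: [-3.141, -0.001, 0.082]
force: [-1.1, 2.2, 7.5]
width: 21.4
gripper_force: 3.6
```

Call:
step_arm:
  commands: [0, 0, -2, 0, 0, 0, 0.25, -3, 0, -4, 0, 0, 0.04, 0.25, -7, 0, -5, 0, 0, 0.04, 0.25, -9, 0, -5, 0, 0, 0.04, 0.25, -9, 0, -5, 0, 0, 0.04, 0.25]

```text
clock: 8.7
eef_pos: [430.7, -218.3, 94.6]
tool_rot: [-3.141, 0.004, 0.038]
force: [-0.2, -0.7, 0.4]
width: 21.3
gripper_force: 0.0
```

```bash
python3 -c "
from h import *
fs(x0=520)"
```

```text
n 423 235 x@y=-215: 515.9 yaw 4.35 dz -2.2 rms 0.83 y ends [-236.5 -185.9]
[ 433.6 -218.3   94.5] [-3.142  0.     0.039] 8.75 [ 0.1 -1.2  0.8]
```

Call:
step_arm:
  commands: [3.5, -0.3, 2, 0, 0, -0.02, 0.25, 7.1, -0.45, 4, 0, 0, -0.04, 0.25, 7.1, -0.45, 4.6, 0, 0, -0.04, 0.25, 7.1, -0.45, 5.0, 0, 0, -0.04, 0.25, 7.1, -0.45, 5.05, 0, 0, -0.04, 0.25]

```text
clock: 9.25
eef_pos: [507.3, -209.2, 44.8]
tool_rot: [-3.141, -0.003, 0.083]
force: [0.2, 3.5, 12.8]
width: 21.1
gripper_force: 6.4
```

Call:
step_arm:
  commands: [0.4, 0, 0, 0, 0, 0, 0.25, 0.9, 0, 0, 0, 0, 0, 0.25, 1.4, 0, 0, 0, 0, 0, 0.25, 1.9, 0, 0, 0, 0, 0, 0.25, 2.4, 0, 0, 0, 0, 0, 0.25, 2.9, 0, 0, 0, 0, 0, 0.25, 3.4, 0, 0, 0, 0, 0, 0.25, 3.8, 0, 0, 0, 0, 0, 0.25, 4.0, 0, 0, 0, 0, 0, 0.25, 4.0, 0, 0, 0, 0, 0, 0.25]

```text
clock: 10.25
eef_pos: [546.4, -206.3, 44.5]
tool_rot: [-3.141, -0.002, 0.082]
force: [0.3, 4.0, 6.3]
width: 21.3
gripper_force: 3.2
```

Call:
step_arm:
  commands: [0, 0, -2, 0, 0, 0, 0.25, -3, 0, -4, 0, 0, 0, 0.25, -7, 0, -5, 0, 0, 0, 0.25, -9, 0, -5, 0, 0, 0, 0.25, -9, 0, -5, 0, 0, 0, 0.25]

```text
clock: 10.75
eef_pos: [451.5, -215.2, 94.1]
tool_rot: [-3.141, 0.004, 0.078]
force: [-0.2, 0.1, -0.7]
width: 21.6
gripper_force: 0.0
```

```bash
python3 -c "
from h import *
fs(x0=535)"
```

```text
n 411 236 x@y=-215: 530.4 yaw 3.93 dz -2.1 rms 1.14 y ends [-234.7 -184.1]
[ 454.4 -215.1   94. ] [3.142e+00 1.000e-03 7.900e-02] 10.8 [ 0.1 -0.4 -0.2]
```

Call:
step_arm:
  commands: [3.5, -0.1, 2, 0, 0, 0, 0.25, 6.0, -0.1, 4, 0, 0, 0, 0.25, 6.0, -0.1, 4.7, 0, 0, 0, 0.25, 6.0, -0.1, 5.05, 0, 0, 0, 0.25]

```text
clock: 11.2
eef_pos: [517.1, -207.5, 43.7]
tool_rot: [-3.141, -0.001, 0.083]
force: [-4.5, 5.4, 33.2]
width: 21.0
gripper_force: 17.0
```

Call:
step_arm:
  commands: [0.4, 0, 0, 0, 0, 0, 0.25, 0.9, 0, 0, 0, 0, 0, 0.25, 1.4, 0, 0, 0, 0, 0, 0.25, 1.9, 0, 0, 0, 0, 0, 0.25, 2.4, 0, 0, 0, 0, 0, 0.25, 2.9, 0, 0, 0, 0, 0, 0.25, 3.4, 0, 0, 0, 0, 0, 0.25, 3.8, 0, 0, 0, 0, 0, 0.25, 4.0, 0, 0, 0, 0, 0, 0.25, 4.0, 0, 0, 0, 0, 0, 0.25]

```text
clock: 12.2
eef_pos: [557.5, -204.5, 44.8]
tool_rot: [-3.141, -0.004, 0.082]
force: [0.6, 3.5, 11.4]
width: 21.3
gripper_force: 5.6
```

Call:
step_arm:
  commands: [0, 0, -2, 0, 0, 0, 0.25, -3, 0, -4, 0, 0, 0, 0.25, -7, 0, -5, 0, 0, 0, 0.25, -9, 0, -5, 0, 0, 0, 0.25, -9, 0, -5, 0, 0, 0, 0.25]

```text
clock: 12.7
eef_pos: [461.9, -213.3, 93.6]
tool_rot: [-3.141, 0.003, 0.078]
force: [0.6, -0.1, -0.4]
width: 21.6
gripper_force: 0.0
```

```bash
python3 -c "
from h import *
fs(x0=550)"
```

```text
n 403 225 x@y=-215: 545.4 yaw 4.4 dz -2.3 rms 0.9 y ends [-234.3 -183.7]
[ 464.6 -213.2   93.5] [3.142 0.    0.079] 12.75 [1.5 0.3 0.8]
```

Call:
step_arm:
  commands: [3.5, 0, 2, 0, 0, 0, 0.25, 6.6, 0, 4, 0, 0, 0, 0.25, 6.6, 0, 4.6, 0, 0, 0, 0.25, 6.6, 0, 4.9, 0, 0, 0, 0.25, 6.6, 0, 5.0, 0, 0, 0, 0.25]

```text
clock: 13.25
eef_pos: [533.1, -205.9, 44.4]
tool_rot: [-3.14, -0.002, 0.083]
force: [-1.7, 4.9, 16.9]
width: 21.6
gripper_force: 8.5
```

Call:
step_arm:
  commands: [0.4, 0, 0, 0, 0, 0, 0.25, 0.9, 0, 0, 0, 0, 0, 0.25, 1.4, 0, 0, 0, 0, 0, 0.25, 1.9, 0, 0, 0, 0, 0, 0.25, 2.4, 0, 0, 0, 0, 0, 0.25, 2.9, 0, 0, 0, 0, 0, 0.25, 3.4, 0, 0, 0, 0, 0, 0.25, 3.6, 0, 0, 0, 0, 0, 0.25, 3.6, 0, 0, 0, 0, 0, 0.25]

```text
clock: 14.15
eef_pos: [569.7, -203.2, 44.9]
tool_rot: [-3.141, -0.004, 0.083]
force: [-1.2, 2.9, 11.1]
width: 21.4
gripper_force: 5.5
```

Call:
step_arm:
  commands: [0, 0, -2, 0, 0, 0, 0.25, -3, 0, -4, 0, 0, 0, 0.25, -7, 0, -5, 0, 0, 0, 0.25, -9, 0, -5, 0, 0, 0, 0.25, -9, 0, -5, 0, 0, 0, 0.25]

```text
clock: 14.65
eef_pos: [474.0, -212.4, 93.6]
tool_rot: [-3.141, 0.003, 0.078]
force: [-0.2, 0.3, -0.0]
width: 21.3
gripper_force: 0.0
```

```bash
python3 -c "
from h import *
fs(x0=565)"
```

```text
n 393 217 x@y=-215: 558.4 yaw 4.36 dz -2.2 rms 0.89 y ends [-232.9 -183. ]
[ 476.8 -212.2   93.6] [ 3.141 -0.     0.08 ] 14.7 [ 0.2 -0.5  0.3]
```

Call:
step_arm:
  commands: [3.5, 0, 2, 0, 0, 0, 0.25, 6.6, 0.2, 4, 0, 0, 0, 0.25, 6.6, 0.2, 4.6, 0, 0, 0, 0.25, 6.6, 0.2, 4.9, 0, 0, 0, 0.25, 6.6, 0.2, 5.0, 0, 0, 0, 0.25]

```text
clock: 15.2
eef_pos: [544.8, -207.1, 44.2]
tool_rot: [-3.14, -0.002, 0.083]
force: [-2.2, 3.7, 15.0]
width: 21.2
gripper_force: 7.3
```

Call:
step_arm:
  commands: [0.4, 0, 0, 0, 0, 0, 0.25, 0.9, 0, 0, 0, 0, 0, 0.25, 1.4, 0, 0, 0, 0, 0, 0.25, 1.9, 0, 0, 0, 0, 0, 0.25, 2.4, 0, 0, 0, 0, 0, 0.25, 2.9, 0, 0, 0, 0, 0, 0.25, 3.4, 0, 0, 0, 0, 0, 0.25, 3.8, 0, 0, 0, 0, 0, 0.25, 4.0, 0, 0, 0, 0, 0, 0.25, 4.0, 0, 0, 0, 0, 0, 0.25]

```text
clock: 16.2
eef_pos: [585.6, -204.1, 44.9]
tool_rot: [-3.141, -0.004, 0.082]
force: [0.1, 2.6, 9.0]
width: 21.6
gripper_force: 4.8
```

Call:
step_arm:
  commands: [0, 0, -2, 0, 0, 0, 0.25, -3, 0, -4, 0, 0, 0, 0.25, -7, 0, -5, 0, 0, 0, 0.25, -9, 0, -5, 0, 0, 0, 0.25, -9, 0, -5, 0, 0, 0, 0.25]

```text
clock: 16.7
eef_pos: [490.1, -213.2, 93.7]
tool_rot: [-3.141, 0.003, 0.078]
force: [-0.0, -0.3, 0.5]
width: 21.5
gripper_force: 0.0
```

```bash
python3 -c "
from h import *
fs(x0=577)"
```

```text
n 380 219 x@y=-215: 573.0 yaw 4.29 dz -2.4 rms 0.93 y ends [-233.2 -181.7]
[ 492.8 -212.8   93.7] [ 3.142 -0.     0.08 ] 16.75 [0.8 0.5 1.1]
```

Call:
step_arm:
  commands: [3.5, 0, 2, 0, 0, 0, 0.25, 6.5, 0, 4, 0, 0, 0, 0.25, 6.5, 0, 4.6, 0, 0, 0, 0.25, 6.5, 0, 4.9, 0, 0, 0, 0.25, 6.5, 0, 5.0, 0, 0, 0, 0.25]

```text
clock: 17.25
eef_pos: [559.6, -205.5, 44.3]
tool_rot: [-3.14, -0.002, 0.083]
force: [-1.5, 4.6, 14.3]
width: 21.4
gripper_force: 7.2
```

Call:
step_arm:
  commands: [0.4, 0, 0, 0, 0, 0, 0.25, 0.9, 0, 0, 0, 0, 0, 0.25, 1.4, 0, 0, 0, 0, 0, 0.25, 1.9, 0, 0, 0, 0, 0, 0.25, 2.4, 0, 0, 0, 0, 0, 0.25, 2.9, 0, 0, 0, 0, 0, 0.25, 3.4, 0, 0, 0, 0, 0, 0.25, 3.8, 0, 0, 0, 0, 0, 0.25, 4.0, 0, 0, 0, 0, 0, 0.25, 4.0, 0, 0, 0, 0, 0, 0.25]

```text
clock: 18.25
eef_pos: [600.2, -202.5, 44.8]
tool_rot: [-3.141, -0.004, 0.082]
force: [0.7, 2.7, 9.0]
width: 21.5
gripper_force: 4.5
```

Call:
step_arm:
  commands: [0, 0, -2, 0, 0, 0, 0.25, -3, 0, -4, 0, 0, 0, 0.25, -7, 0, -5, 0, 0, 0, 0.25, -9, 0, -5, 0, 0, 0, 0.25, -9, 0, -5, 0, 0, 0, 0.25]

```text
clock: 18.75
eef_pos: [504.8, -212.1, 93.8]
tool_rot: [-3.141, 0.003, 0.078]
force: [0.5, -0.1, 0.3]
width: 21.3
gripper_force: 0.0
```

```bash
python3 -c "
from h import *
fs(x0=590)"
```

```text
n 322 226 x@y=-215: 587.3 yaw 4.12 dz -2.2 rms 0.9 y ends [-231.4 -180.8]
[ 507.6 -211.7   93.7] [3.141 0.    0.079] 18.8 [1.1 0.7 0.3]
```

Call:
step_arm:
  commands: [3.5, 0.1, 2, 0, 0, 0, 0.25, 6.5, 0.1, 4, 0, 0, 0, 0.25, 6.5, 0.1, 4.6, 0, 0, 0, 0.25, 6.5, 0.1, 4.9, 0, 0, 0, 0.25, 6.5, 0.1, 5.0, 0, 0, 0, 0.25]

```text
clock: 19.3
eef_pos: [574.9, -205.2, 44.4]
tool_rot: [-3.14, -0.002, 0.083]
force: [-1.4, 4.3, 13.8]
width: 21.4
gripper_force: 7.1
```

Call:
step_arm:
  commands: [0.4, 0, 0, 0, 0, 0, 0.25, 0.9, 0, 0, 0, 0, 0, 0.25, 1.4, 0, 0, 0, 0, 0, 0.25, 1.9, 0, 0, 0, 0, 0, 0.25, 2.4, 0, 0, 0, 0, 0, 0.25, 2.9, 0, 0, 0, 0, 0, 0.25, 3.4, 0, 0, 0, 0, 0, 0.25, 3.8, 0, 0, 0, 0, 0, 0.25, 4.0, 0, 0, 0, 0, 0, 0.25, 4.0, 0, 0, 0, 0, 0, 0.25]

```text
clock: 20.3
eef_pos: [615.3, -202.3, 44.8]
tool_rot: [-3.141, -0.004, 0.082]
force: [-0.3, 2.5, 8.9]
width: 21.2
gripper_force: 4.2
```

Call:
step_arm:
  commands: [0, 0, -2, 0, 0, 0, 0.25, -3, 0, -4, 0, 0, 0, 0.25, -7, 0, -5, 0, 0, 0, 0.25, -9, 0, -5, 0, 0, 0, 0.25, -9, 0, -5, 0, 0, 0, 0.25]

```text
clock: 20.8
eef_pos: [519.9, -211.9, 93.8]
tool_rot: [-3.141, 0.003, 0.078]
force: [-0.2, -0.3, -0.4]
width: 21.7
gripper_force: 0.0
```

```bash
python3 -c "
from h import *
fs('s3.png',x0=605)"
```

```text
n 318 220 x@y=-215: 602.1 yaw 3.69 dz -2.3 rms 0.85 y ends [-231. -180.]
[ 522.6 -211.5   93.7] [3.141 0.    0.08 ] 20.85 [-0.3 -0.1  0.6]
```

View pics/s3.png

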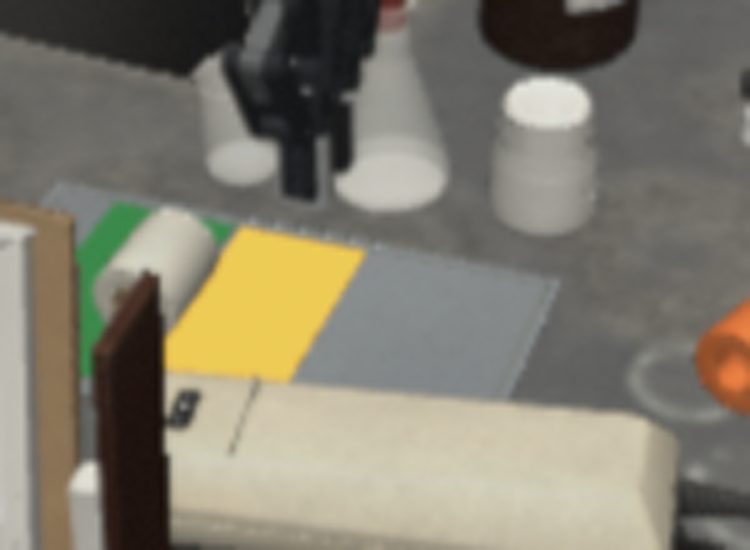

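The side crop shows the roll at (155,265), entering the green band. It needs about two more strokes.

Call:
step_arm:
  commands: [3.5, 0.05, 2, 0, 0, 0, 0.25, 6.5, 0.05, 4, 0, 0, 0, 0.25, 6.5, 0.05, 4.6, 0, 0, 0, 0.25, 6.5, 0.05, 4.9, 0, 0, 0, 0.25, 6.5, 0.05, 5.0, 0, 0, 0, 0.25]

```text
clock: 21.35
eef_pos: [590.1, -204.3, 44.5]
tool_rot: [-3.14, -0.002, 0.083]
force: [-1.6, 4.8, 14.2]
width: 21.4
gripper_force: 7.0
```

Call:
step_arm:
  commands: [0.4, 0, 0, 0, 0, -0.002, 0.25, 0.9, 0, 0, 0, 0, -0.004, 0.25, 1.4, 0, 0, 0, 0, -0.008, 0.25, 1.9, 0, 0, 0, 0, -0.012, 0.25, 2.4, 0, 0, 0, 0, -0.016, 0.25, 2.9, 0, 0, 0, 0, -0.02, 0.25, 3.4, 0, 0, 0, 0, -0.025, 0.25, 3.8, 0, 0, 0, 0, -0.025, 0.25, 4.0, 0, 0, 0, 0, -0.025, 0.25, 4.0, 0, 0, 0, 0, -0.025, 0.25]

```text
clock: 22.35
eef_pos: [630.3, -201.6, 44.8]
tool_rot: [-3.141, -0.004, 0.107]
force: [0.7, 2.6, 7.9]
width: 21.3
gripper_force: 3.9
```

Call:
step_arm:
  commands: [0, 0, -2, 0, 0, 0, 0.25, -3, 0, -4, 0, 0, 0.025, 0.25, -7, 0, -5, 0, 0, 0.025, 0.25, -9, 0, -5, 0, 0, 0.025, 0.25, -9, 0, -5, 0, 0, 0.025, 0.25]

```text
clock: 22.85
eef_pos: [535.2, -213.7, 93.8]
tool_rot: [-3.141, 0.003, 0.078]
force: [1.3, 0.8, 0.1]
width: 21.1
gripper_force: 0.0
```

```bash
python3 -c "
from h import *
fs(x0=620)
d=cam('side'); print(onplane(d,[[298.4,205],[323,210],[308.2,236.2]],3).round(1))"
```

```text
n 285 198 x@y=-215: 618.2 yaw 4.6 dz -2.4 rms 0.96 y ends [-229.7 -179.4]
[ 537.8 -213.1   93.7] [3.141 0.    0.079] 22.9 [ 0.9  0.7 -0.1]
[[ 595.  -281.5    3. ]
 [ 529.9 -286.5    3. ]
 [ 519.5 -182.7    3. ]]
```

Call:
step_arm:
  commands: [3.5, -0.2, 2, 0, 0, 0, 0.25, 6.6, -0.3, 4, 0, 0, 0, 0.25, 6.6, -0.3, 4.6, 0, 0, 0, 0.25, 6.6, -0.3, 4.9, 0, 0, 0, 0.25, 6.6, -0.3, 5.0, 0, 0, 0, 0.25]

```text
clock: 23.45
eef_pos: [606.4, -201.6, 44.6]
tool_rot: [-3.139, -0.003, 0.083]
force: [-2.0, 5.1, 15.4]
width: 21.7
gripper_force: 7.3
```

Call:
step_arm:
  commands: [0.4, 0, 0, 0, 0, 0, 0.25, 0.8, 0, 0, 0, 0, 0, 0.25, 1.2, 0, 0, 0, 0, 0, 0.25, 1.6, 0, 0, 0, 0, 0, 0.25, 1.9, 0, 0, 0, 0, 0, 0.25, 2.1, 0, 0, 0, 0, 0, 0.25, 2.2, 0, 0, 0, 0, 0, 0.25, 2.2, 0, 0, 0, 0, 0, 0.25, 2.2, 0, 0, 0, 0, 0, 0.25]

```text
clock: 24.35
eef_pos: [628.3, -199.7, 45.0]
tool_rot: [-3.139, -0.004, 0.083]
force: [-0.0, 5.0, 10.8]
width: 21.5
gripper_force: 5.1
```

Call:
step_arm:
  commands: [0, 0, -2, 0, 0, 0, 0.25, 0, 0, -4, 0, 0, 0, 0.25, -4, 0, -7, 0, 0, 0, 0.25, -8, 0, -10, 0, 0, 0, 0.25, -12, 0, -13, 0, 0, 0, 0.25, -16, 0, -16, 0, 0, 0, 0.25, -16, 0, -16, 0, 0, 0, 0.25, -16, 0, -16, 0, 0, 0, 0.25]

```text
clock: 25.15
eef_pos: [467.1, -215.8, 204.4]
tool_rot: [3.141, -0.003, 0.08]
force: [0.3, -0.3, -0.3]
width: 21.2
gripper_force: 0.0
```

```bash
python3 -c "
from h import *
fs(x0=630)
d=cam('top'); c=cv2.resize(d['image'][90:255,200:420],None,fx=3.5,fy=3.5,interpolation=2); cv2.imwrite('pics/crop4.png',c[:,:,::-1])"
```

```text
n 291 207 x@y=-215: 624.4 yaw 4.36 dz -2.2 rms 0.89 y ends [-229.9 -178.4]
[ 467.7 -215.3  203.5] [ 3.141e+00 -2.000e-03  8.100e-02] 25.2 [ 0.9 -0.2 -0.7]
```

View pics/crop4.png

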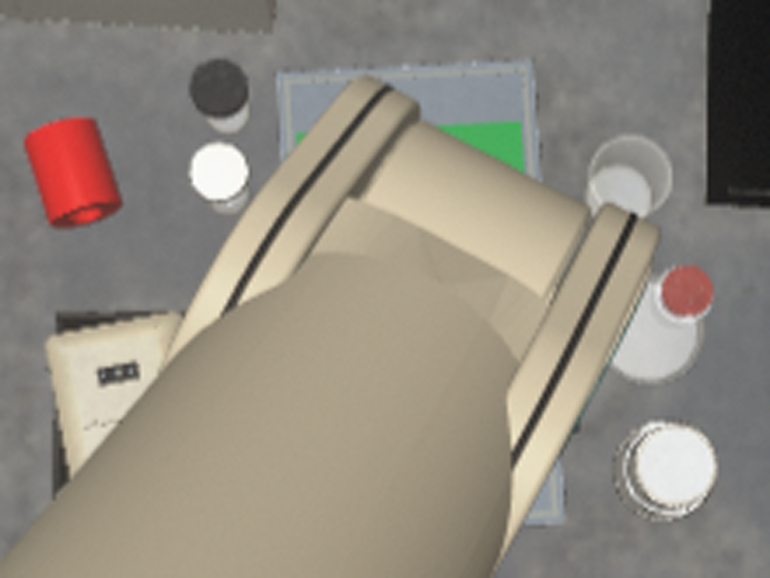

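The arm still covers the roll in the top view (only green at crop (490,145) shows). I'll withdraw to the start corner and check.

Call:
step_arm:
  commands: [-3.5, 2, -3, 0, 0, 0, 0.25, -7, 5, -3, 0, 0, 0, 0.25, -10, 9, -3, 0, 0, 0, 0.25, -13, 13, -3, 0, 0, 0, 0.25, -15, 17, -3, 0, 0, 0, 0.25, -17, 21, -3, 0, 0, 0, 0.25, -19, 25, -3, 0, 0, 0, 0.25, -21, 29, -3, 0, 0, 0, 0.25, -22, 32, -3, 0, 0, 0, 0.25, -22, 32, -3, 0, 0, 0, 0.25]

```text
clock: 26.25
eef_pos: [270.8, -557.1, 231.2]
tool_rot: [3.14, 0.003, 0.076]
force: [-0.4, 1.0, -0.2]
width: 21.6
gripper_force: 0.0
```

Run:
```python
from h import *
d=cam("top"); g,y=mat(d)
px,P,im=roll(d); k=(P[:,2]>28)&(P[:,2]<60)&(P[:,0]>560)&(P[:,1]>-285)&(P[:,1]<-150)&(im.min(1)>100)
r=cv2.minAreaRect(P[k][:,:2].astype(np.float32)); print(k.sum(),r,y.round(1).tolist())
fs(x0=630)
c=cv2.resize(d['image'][90:255,200:420],None,fx=3.5,fy=3.5,interpolation=2); cv2.imwrite('pics/crop5.png',c[:,:,::-1])
```

```text
538 ((621.9154052734375, -207.37689208984375), (41.060665130615234, 51.579193115234375), 4.9188313484191895) [[585.8, -154.8], [596.5, -284.1], [532.0, -288.5], [521.7, -160.2]]
n 294 200 x@y=-215: 624.0 yaw 4.96 dz -2.3 rms 0.88 y ends [-229.9 -178.6]
[ 273.6 -552.1  231.2] [-3.139e+00  1.000e-03  8.100e-02] 26.35 [ 0.7  0.3 -0.6]
```

View pics/crop5.png

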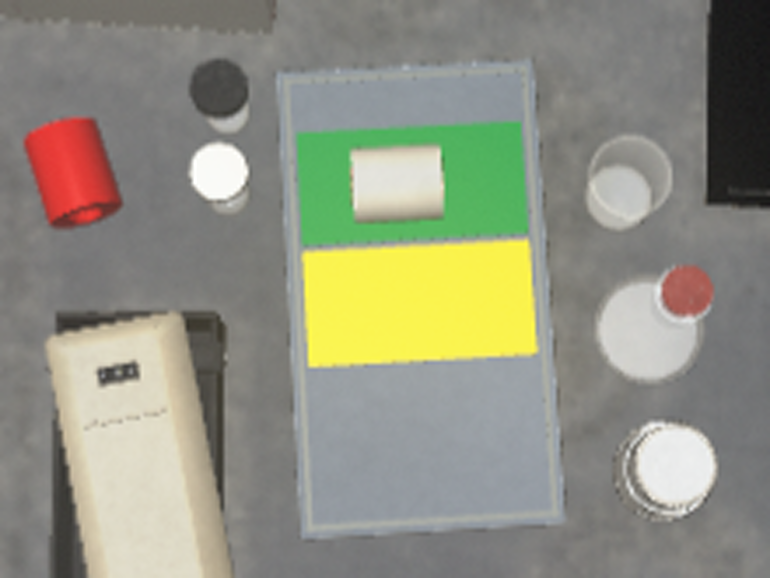

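The crop shows the roll at (397,184), wholly inside the green band and about 3–4 mm from its centre line, with roughly 8 mm to spare. It is parallel to the band to within 0.5°, and the jar, vials, beaker and flask are where they were. Handing in.

```bash
python3 -c "
from cell import ctrl
print(ctrl.finish_job())"
```

```text
the job is handed in; nothing more can be done
None
```

The white film roll was rolled into the green band and lies square across the mat, the hand is well clear, nothing beside the mat was moved, and the job was handed in at about 26 s.

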